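# Lock the green fuse carrier into its bayonet socket

### The job

Take the green fuse carrier out of the tray and fit it in the white bayonet socket on top of the dark supply box: lugs into the entry slots, push it in against the spring, turn it clockwise to the stop, and let the spring lift it into its notches so that it stays locked when you let go. Never force it, and leave the orange carrier and everything else on the bench where it is.

Things in the scene. Friction and masses are not known exactly. Their poses are not given: they have to be found in the camera images.
- carrier_center (a point): Green fuse carrier, loose, about 90 g, upright in one tray compartment. Point: on its axis, half-way up its 59 mm; z up. From its underside up: barrel 22 mm across to 25 mm, flange 38 mm across to 31 mm, then the grip bar to 59 mm: 36 mm long (x), 12 mm thick (y), to be held by its flat sides. A half turn about z makes no difference.
- carrier_foot (a point): Centre of the green carrier's underside, axes as carrier_center. The foot is chamfered 2 mm over 3 mm. Two brass lugs stick out opposite each other along +x and -x (as the bar runs), 8 to 13 mm above the underside, 6 mm wide (y), 34 mm tip to tip.
- socket (a point): Nominal centre of the mouth of the white bayonet socket (49 mm across, 24 mm tall, bore 25 mm) on the dark box; z up. Hand-clamped, it truly stands up to 2 mm higher or lower and is turned up to 0.7 rad either way about z against this frame: not in the reading, to be felt or seen. More than 50 N, summed over all contacts of carrier and socket, or about 0.3 N m on blocked lugs, damages them.
- socket_entry (a point): Nominal place, at mouth height, 18 mm from the axis, of one of two opposite entry slots (green marks): 11 mm wide, open on top, reaching 19.5 mm from the axis. The carrier enters with its x 1.1 rad anticlockwise (from above) of the socket's x. Lugs not over the slots rest on the rim, with the underside 8 mm below the mouth.
- socket_floor (a point): On the axis, 24 mm below the mouth: the underside's hard stop. The spring plunger (19 mm brass disc) meets the underside 14 mm above this with 3 N, plus 0.6 N per mm, to 11.4 N at the stop. Only 0 to 2 mm above the stop (over 10.2 N) do the lugs pass under the rim, so that the carrier can turn clockwise; it cannot turn anticlockwise.
- socket_notch (a point): Nominal place, at mouth height, 18 mm from the axis, of one of two opposite notches (black marks), 1.1 rad clockwise of the slots: bar along socket x. 0.12 rad of play, then a fixed end stop. Let up here the lugs rise 4.8 mm and lock: underside 17 mm below the true mouth, carrier centre 12.5 mm above it. Let up elsewhere it is not locked.
- unit: Dark metal supply box that carries the socket, 150 (x) x 200 (y) x 70 mm, fixed to the bench; origin under its centre. The socket's axis is 10 mm to -x and 20 mm to +y of it.
- tray: Black tray, fixed, 95 (x) x 180 (y) mm, walls 18 mm high and 4 mm thick, floor 4 mm thick, a divider across the middle makes two compartments along y; one holds the green carrier, the other the orange. Origin under its centre.
- spare_center (a point): Orange fuse carrier of another rating, same shape and size as the green one, standing in the other compartment, 70 to 105 mm from it; not to be moved. The point is its centre.
- flux: Flux bottle, 44 mm in diameter, 85 mm high, loose, at the far side; origin under its centre. To be left alone.
- spool: Grey spool, 54 mm in diameter, 45 mm high, loose, at the far left; origin under its centre. To be left alone.
- driver: Yellow screwdriver, 170 mm long, lying on the bench at the near right; to be left alone.

How it is judged:
At the end, for the whole second after the job is handed in: Green carrier released, at rest and locked: axis within 4 mm of the socket's, upright within 0.12 rad, centre 10.2 to 15.5 mm above the nominal mouth (risen into the notches, neither pressed under the rim nor sprung back), bar within 0.88 rad of the socket frame's x (horizontal distance between carrier_center and socket below 0.004 m and z of carrier_center in the frame of socket between 0.0102 and 0.0155 m and angle between the x axis of carrier_center and the x axis of socket, either way round below 0.88 rad and angle between carrier_center's own z axis and vertical below 0.12 rad and linear speed of carrier below 0.01 m/s); the robot touches nothing.
It fails at once if the carrier presses on the socket or box with more than 50 N (contact force between carrier and unit above 50 N).
It fails at once if the robot itself pushes the supply box or socket with more than 15 N (contact force between any of the fingers, the arm and unit above 15 N).
It fails at once if the orange carrier is moved more than 20 mm or tipped (distance of spare_center from where it was at the start of the episode above 0.02 m or angle between spare_center's own z axis and vertical above 0.3 rad).
It fails at once if the flux bottle, spool or screwdriver is moved more than 20 mm (distance of any of flux, spool, driver from where it was at the start of the episode above 0.02 m).
It also fails if it takes over 72 s, if anything falls off the work surface, if the arm or the gripper's body presses on something with over 40 N, if the wrist force passes 120 N, or if a joint passes its speed limit or range.

### The arm

A 6-joint arm with a two-finger parallel gripper is mounted at the origin on the work surface. World frame = base frame: x ahead of the robot, y to its left, z up, the work surface at z = 0. Lengths are in m, angles in rad, forces in N, time in s.
With the tool pointing down it reaches from about 0.3 to 0.875 m from the base axis. Payload 6.4 kg.
Tool frame: the origin (TCP) lies on the centre line of the jaws, within the pads' length; the fingertips stand 17 mm ahead of it and the grasp point (between the pads) lies 2 mm behind it (tcp_to_tips is the distance from the TCP to the fingertips, in m); z points along the fingers, y is the line along which they close (so a half turn about z gives the same grasp; the last joint's range is limited). The gripper opens to 85 mm and grips with 20 to 120 N. Pads are 22 mm wide; open, the fingers measure 114 mm over their backs; the gripper's body (76 mm by 85 mm) begins 54 mm behind the grasp point. The pads swing forward as they close: fully open they stand 13 mm farther back than shut.
Start: joints at [-1.389, 0.181, 1.607, -0, 1.354, -0.206], TCP at [0.217, -0.532, 0.248] pointing down, gripper open.
Joint ranges: [-2.99, 2.99], [-0.89, 2.07], [0.3, 2.58], [-1.14, 4.28], [0, 2.63], [-3.12, 3.12]. Speed limits (rad/s): [2.57, 2.57, 3.01, 3.14, 3.14, 3.14].

### API

Orientations are given as [roll, pitch, yaw] about the fixed x, y, z axes, in that order (R = Rz(yaw) Ry(pitch) Rx(roll)).
In Python, from bench import observe, get_image, hand_in, tcp_to_tips gives the robot as it stands. The module is installed in compiled form; this text tells all that it offers.
- The arm moves only by the tool jog_arm, never from a script. Its arguments are lists of equal length, an entry for each row: "xyz": the shift along the tool's x, y, z in cm, a list of three; "spin": the turn about the tool's z in rad. A call has exactly 5 rows; each row shifts and turns the commanded pose from where the row before left it, along the tool's axes as they then stand; what a row does not reach is not made up. A row lasts 1/12 s, in which the tool goes at most 41.7 mm and 7.16 degrees, less where a joint would pass 70% of its speed; a pose out of reach is approached as far as the arm can. A call is refused whole if a number of a shift passes 4.17 or a number of a turn 0.125, either way. A call with a gripper value outside its range is refused whole. "jaw" is the closure, from 0 (fully open) to 1 (shut), set as the call begins (left out, the last holds). The fingers move at their own pace and stop on an object; the grip force is fixed at half the most. Time passes only in rows, so rows that do not move let the fingers close, or fill a call up. It gives the time, the measured TCP pose, the force, the opening and the grip force at its end, in the units of the state.
- observe(): the state, without advancing time (a new reading comes with each control period).
- get_image(name): name is "side" or "top"; returns a dict with "frame" (420x560x3 uint8, red, green, blue), "camera_matrix" (3x3 intrinsics, pixels), "k1" (the pictures are not rectified: a ray, as slopes to the right and down, at radius r is drawn at 1 + k1 r^2 times it, then the intrinsics apply), "position" and "rotation" of the camera in the world. Camera axes: x right, y up, looking along -z (the intrinsics and any distortion apply to the point x, -y, -z); pixel columns grow to the right and rows downward; lengths in m; the calibration is good to about 2 mm. A picture is of the moment at which its call begins. There is no depth.
- hand_in(): hands the job in; it is judged then, once.
The state is a dict: "time": time; "joint_pos": joint angles; "qvel": joint speeds; "effort": joint torques, N m; "tool_pos": TCP position; "tcp_rot": TCP orientation; "ft_force": force on the tool from outside, world axes, zero at the start; "torque": the same for the moment, N m; "gripper_width": finger opening in m; "finger_force": force on a finger pad.
Only numpy, scipy, OpenCV 4.12 (cv2) and the standard library are available. Lean on these libraries where they do the work, as an engineer would, in place of code of your own. Each camera call takes 0.05 s, during which the arm holds its last target. There are 200 camera calls.

## Working session

There is one attempt and no reset: what is moved stays moved. The work goes in short steps, Python scripts to look and compute and a tool call to move; the robot and the scene stay as the last step left them, time stands still between calls to the robot, and variables do not carry over. Pictures are saved under pics/ and viewed, at most 10 in all, crops included, and the job is handed in when it is done.

Besides the shell and the picture viewer there is one more tool, called after ">>>" as name([rows], argument=value, ...), one row to a line, values as JSON. jog_arm: Moves the arm, as the interface text tells. Its arguments: {"type":"object","properties":{"xyz":{"type":"array","items":{"type":"array","items":{"type":"number"}}},"spin":{"type":"array","items":{"type":"number"}},"jaw":{"type":"number"}},"required":["xyz","spin"]}

```bash
mkdir -p pics
cat > h.py <<'E'
import numpy as np, cv2
from bench import observe, get_image, tcp_to_tips
def ray(im,uv):
    K=np.array(im["camera_matrix"],float);k=im["k1"]
    p=cv2.undistortPoints(np.array(uv,float).reshape(-1,1,2),K,np.array([k,0,0,0],float)).reshape(-1,2)
    d=np.c_[p[:,0],-p[:,1],-np.ones(len(p))]
    return np.array(im["position"]),d@np.array(im["rotation"]).T
def onz(im,uv,z):
    o,d=ray(im,uv); return o+d*((z-o[2])/d[:,2])[:,None]
def proj(im,P):
    P=(np.atleast_2d(P)-im["position"])@np.array(im["rotation"])
    K=np.array(im["camera_matrix"]);x=np.c_[P[:,0],-P[:,1]]/-P[:,2:]
    x=x*(1+im["k1"]*(x**2).sum(1))[:,None]
    return x@K[:2,:2].T+K[:2,2]
E
python3 - <<'E'
from h import *
for n in("top","side"):
    im=get_image(n);np.save(f"pics/{n}0.npy",im,allow_pickle=True)
    cv2.imwrite(f"pics/{n}0.png",im["frame"][...,::-1])
    print(n,im["position"],np.round(im["rotation"],3).tolist(),np.array(im["camera_matrix"]).tolist(),im["k1"])
s=observe();print(s,tcp_to_tips)
E
```

```text
top [ 0.42597292 -0.00328701  1.4609015 ] [0.094, -0.006, -1.563] [[508.20087680000944, 0.0, 280.84714309458025], [0.0, 508.20087680000944, 203.33231476002288], [0.0, 0.0, 1.0]] -0.1648738950996199
side [0.27165129 0.8084317  0.82649927] [0.866, 0.02, -2.834] [[412.19763023254666, 0.0, 283.76793464011433], [0.0, 412.19763023254666, 204.923121855579], [0.0, 0.0, 1.0]] -0.021715916789630925
{'time': 0.1, 'joint_pos': array([-1.38929567e+00,  1.81462865e-01,  1.60787845e+00,  4.56387746e-06,
        1.35384508e+00, -2.06289802e-01]), 'qvel': array([-1.20557419e-03, -2.36314823e-03, -4.27427456e-04, -1.63019501e-03,
        3.55475045e-05, -6.69938089e-04]), 'effort': array([ 8.79625486e-05, -4.45873725e+01, -3.52237630e+01, -2.53725229e-04,
        4.14669776e-03,  8.44243544e-06]), 'tool_pos': array([ 0.21736926, -0.53182444,  0.24749071]), 'tcp_rot': array([-3.14003361e+00, -3.30807585e-04,  3.87789220e-01]), 'ft_force': array([-0.00894028,  0.48698933, -0.24436249]), 'torque': array([ 0.02840233,  0.04319938, -0.04406968]), 'finger_force': 0.0, 'gripper_width': 0.08557138442152583} 0.017
```

View pics/top0.png

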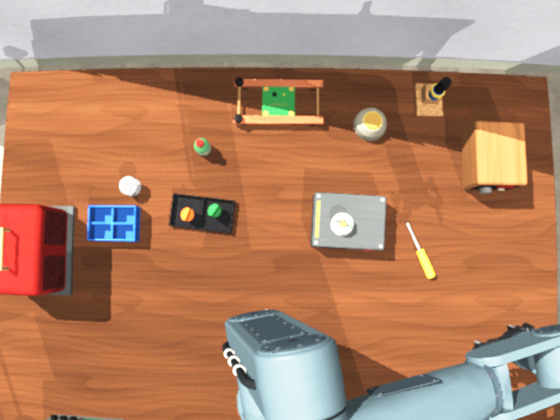

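View pics/side0.png

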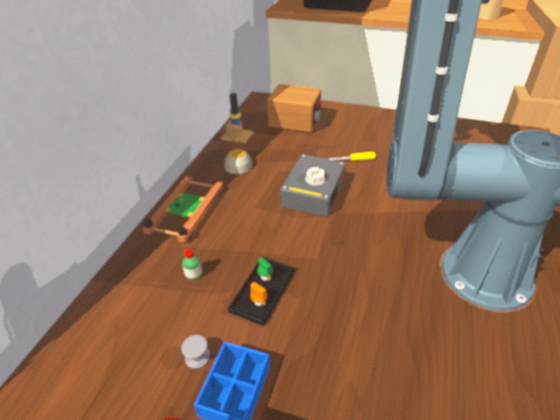

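The top picture shows the green carrier at about (214,210), the orange at (187,214) and the socket at (342,224). The side picture shows them at (264,267), (259,293) and (316,176). The camera rotation is given as rpy, so I'll convert it and then zoom in.

```bash
cat >> h.py <<'E'
from scipy.spatial.transform import Rotation as Ro
_gi=get_image
def get_image(n):
    im=_gi(n); im["rotation"]=Ro.from_euler("xyz",im["rotation"]).as_matrix(); return im
def load(f):
    im=np.load(f,allow_pickle=True).item(); im["rotation"]=Ro.from_euler("xyz",im["rotation"]).as_matrix() if np.ndim(im["rotation"])==1 else im["rotation"]; return im
def crop(im,c,r,f,fn):
    x,y=c;return cv2.resize(im["frame"][y-r:y+r,x-r:x+r,::-1],None,fx=f,fy=f,interpolation=cv2.INTER_CUBIC)
E
python3 - <<'E'
from h import *
t=load("pics/top0.npy");s=load("pics/side0.npy")
a=np.hstack([crop(t,(212,212),18,10,0),crop(t,(342,224),18,10,0)])
b=np.hstack([crop(s,(264,272),18,10,0),crop(s,(316,176),18,10,0)])
cv2.imwrite("pics/c0.png",cv2.resize(np.vstack([a,b]),(600,600)))
for im,c in((t,0),(s,1)):
    h=cv2.cvtColor(im["frame"],cv2.COLOR_RGB2HSV)
    m=cv2.inRange(h,(45,120,60),(80,255,255)); n,l,st,ce=cv2.connectedComponentsWithStats(m)
    for i in range(1,n):
        if st[i,4]>15: print(c,st[i],ce[i])
# socket axis from top: guesses
print("sock top",onz(t,[(342,224)],.094),"side",onz(s,[(316,174)],.094))
print("green top",onz(t,[(214,210)],.063),"side",onz(s,[(264,262)],.063))
# box corners
print("box top",onz(t,[(314,193),(386,195),(384,249),(312,247)],.07))
print("tray",onz(t,[(174,194),(236,199),(233,235),(170,229)],.018))
E
```

```text
0 [262  87  33  28 770] [278.13896104 100.16623377]
0 [207 203  15  15 158] [214.08860759 210.31012658]
1 [171 195  30  22 366] [185.43715847 204.80327869]
1 [257 257  15  19 208] [263.70192308 267.30288462]
sock top [[ 0.4996936  -0.17546258  0.094     ]] side [[ 0.49723766 -0.17121276  0.094     ]]
green top [[0.53734187 0.17465222 0.063     ]] side [[0.53932046 0.17823508 0.063     ]]
box top [[ 0.58602735 -0.10123277  0.07      ]
 [ 0.58225153 -0.30181009  0.07      ]
 [ 0.43274109 -0.2948085   0.07      ]
 [ 0.43750005 -0.09606509  0.07      ]]
tray [[0.5860583  0.2970753  0.018     ]
 [0.57297289 0.11790614 0.018     ]
 [0.47016321 0.12490762 0.018     ]
 [0.48533588 0.30604531 0.018     ]]
```

View pics/c0.png

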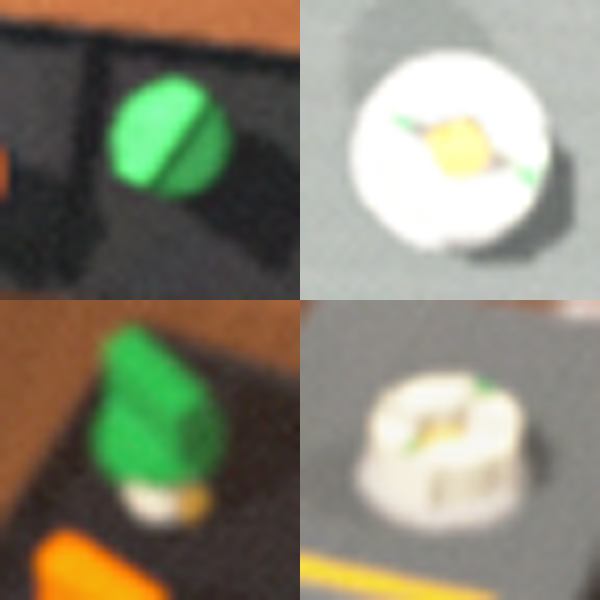

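The crop shows the bar's shadowed edge on the green carrier, from about (160,190) to (215,95). The socket's green slot marks are at about (402,122) and (530,177). Next I'll compute the angles and centres more exactly.

```bash
cat >> h.py <<'E'
def go(target,yaw,n,st=None):
    "rows for jog: rotate evenly, straight line, n rows"
    s=st or observe(); p=np.array(s["tool_pos"],float); y0=s["tcp_rot"][2]
    dy=(yaw-y0+np.pi)%(2*np.pi)-np.pi
    X=[];D=(np.array(target)-p)/n
    for i in range(n):
        y=y0+dy*i/n
        R=np.array([[np.cos(y),np.sin(y),0],[np.sin(y),-np.cos(y),0],[0,0,-1]])
        X.append(np.round(R.T@D*100,2).tolist())
    for i in range(0,n,5): print(X[i:i+5])
    print("spin/row",-dy/n)
E
python3 - <<'E'
from h import *
t=load("pics/top0.npy");s=load("pics/side0.npy")
def cen(im,lo,hi,c,r,z,name,inv=False):
    h=cv2.cvtColor(im["frame"],cv2.COLOR_RGB2HSV); m=cv2.inRange(h,lo,hi); k=np.zeros_like(m); cv2.circle(k,c,r,255,-1); m&=k
    cs,_=cv2.findContours(m,cv2.RETR_EXTERNAL,cv2.CHAIN_APPROX_NONE); q=max(cs,key=cv2.contourArea)
    ec=cv2.minEnclosingCircle(q); print(name,ec,onz(im,[ec[0]],z)[0]); return m
for c in((214,210),(187,214)):
    lo,hi=((45,120,60),(80,255,255)) if c[0]>200 else((3,120,60),(25,255,255))
    cen(t,lo,hi,c,14,.04,"carrier")
cen(t,(0,0,215),(180,60,255),(342,224),16,.094,"sock")
h=cv2.cvtColor(t["frame"],cv2.COLOR_RGB2HSV)
# dark/bright edge line of bar
v=h[...,2].astype(int)
for y in range(202,220): print(v[y,205:224])
ys,xs=np.mgrid[212:238,328:358]
f=t["frame"].astype(float); g=(f[...,1]-np.maximum(f[...,0],f[...,2]))[212:238,328:358]
for a in(xs<343,xs>=343):
    w=np.clip(g-8,0,None)*a; u=np.array([(w*xs).sum(),(w*ys).sum()])/w.sum(); print("mark",u,onz(t,[u],.094),w.max())
b=np.clip(f[...,0]-f[...,2]-30,0,None)[212:238,328:358]; u=np.array([(b*xs).sum(),(b*ys).sum()])/b.sum(); print("brass",u,onz(t,[u],.084))
f=s["frame"].astype(float)
g=(f[...,1]-np.maximum(f[...,0],f[...,2]))[160:195,298:336]
ys,xs=np.mgrid[160:195,298:336]
for a in(xs<317,xs>=317):
    w=np.clip(g-8,0,None)*a; u=np.array([(w*xs).sum(),(w*ys).sum()])/w.sum(); print("smark",u,onz(s,[u],.094),w.max())
E
```

```text
carrier ((214.0, 210.1666717529297), 7.236202716827393) [0.53870431 0.17757087 0.04      ]
carrier ((187.0, 213.85714721679688), 7.920620441436768) [0.52761883 0.25388155 0.04      ]
sock ((341.5362243652344, 223.47825622558594), 12.061914443969727) [ 0.50109642 -0.17420646  0.094     ]
[38 33 51 67 67 66 68 67 65 76 71 66 61 61 61 55 46 44 46]
[ 32  39  52  64  71  71  78 105 140 165 164 129  91  71  63  64  60  60
  63]
[ 37  37  52  61  74 103 160 200 230 246 244 224 170 110  73  67  63  67
  66]
[ 40  39  56  72 130 193 238 251 252 254 254 253 238 164  86  65  65  68
  69]
[ 38  48  63 117 201 246 252 253 253 253 252 252 237 166 107  80  67  65
  64]
[ 35  50  86 172 240 252 253 253 253 252 252 248 207 141 128 110  70  67
  65]
[ 37  50 106 207 249 251 252 252 252 252 249 226 155 129 143 123  76  61
  67]
[ 37  64 148 232 249 248 249 251 251 250 235 174 129 145 157 135  87  56
  56]
[ 37  73 169 240 249 248 250 251 252 245 199 137 135 159 162 139  98  52
  40]
[ 35  76 160 236 250 251 251 251 248 222 151 128 152 162 163 139  91  48
  37]
[ 41  70 147 230 249 251 251 249 232 162 1
[... 220 characters left out ...]
213 156 126 150 162 163 155 136  95  55  39  36
  35]
[ 51  66  64  66  87 118 122 106 120 140 145 144 126  93  56  38  36  38
  39]
[ 53  64  66  64  64  66  69  81  96 101  95  79  62  45  34  36  38  34
  38]
[50 64 68 64 68 67 68 64 69 64 59 43 36 36 40 36 37 40 40]
[47 60 67 66 67 69 67 69 66 66 63 54 46 37 41 41 37 39 42]
mark [336.         220.25301205] [[ 0.50972242 -0.15919803  0.094     ]] 34.0
mark [351.1402439  226.64634146] [[ 0.49268522 -0.20028519  0.094     ]] 41.0
brass [342.66432432 223.16594595] [[ 0.5025158  -0.17854453  0.084     ]]
smark [311. 175.] [[ 0.51034158 -0.16216021  0.094     ]] 5.0
smark [319.69620253 167.81012658] [[ 0.49427624 -0.20541861  0.094     ]] 27.0
```

Run:
```python
from h import *
t=load("pics/top0.npy")
v=cv2.cvtColor(t["frame"],cv2.COLOR_RGB2HSV)[...,2].astype(float)
pts=[]
for y in range(206,215):
    r=v[y]; i=next(i for i in range(212 if y<213 else 210,222) if r[i]>=195 and r[i+1]<195)
    pts.append((i+(r[i]-195)/(r[i]-r[i+1]),y))
W=onz(t,pts,.063)[:,:2]; c=W.mean(0); d=np.linalg.svd(W-c)[2][0]; d*=np.sign(d[0])
n=np.array([-d[1],d[0]]); a=np.array([.5387,.1776])
print("bar ang",np.arctan2(d[1],d[0]),"resid",np.round((W-c)@n*1e3,2)); print("axis dist from edge mm",(a-c)@n*1e3, "c",c)
for z in(.035,.04,.063): print(onz(t,[(214,210.17)],z))
go([.538,.176,.20],-.55,20)
```

```text
bar ang -0.5805324866513019 resid [ 0.32 -0.3  -0.14  0.1  -0.1  -0.09  0.32 -0.06 -0.05]
axis dist from edge mm 5.567747509285357 c [0.53736818 0.17181495]
[[0.53909158 0.17820711 0.035     ]]
[[0.53869492 0.17757069 0.04      ]]
[[0.5368703  0.17464316 0.063     ]]
[[2.82, -2.67, 0.24], [2.69, -2.8, 0.24], [2.56, -2.92, 0.24], [2.42, -3.04, 0.24], [2.28, -3.15, 0.24]]
[[2.12, -3.25, 0.24], [1.97, -3.35, 0.24], [1.81, -3.44, 0.24], [1.65, -3.52, 0.24], [1.48, -3.59, 0.24]]
[[1.31, -3.66, 0.24], [1.14, -3.71, 0.24], [0.96, -3.76, 0.24], [0.79, -3.81, 0.24], [0.61, -3.84, 0.24]]
[[0.43, -3.86, 0.24], [0.24, -3.88, 0.24], [0.06, -3.88, 0.24], [-0.12, -3.88, 0.24], [-0.3, -3.87, 0.24]]
spin/row 0.04688946099122746
```

>>> jog_arm([
  [2.82,-2.67,0.2],
  [2.69,-2.8,0.2],
  [2.56,-2.92,0.2],
  [2.42,-3.04,0.2],
  [2.28,-3.15,0.2],
], spin=[0.047,0.047,0.047,0.047,0.047], jaw=0.4)

```text
time: 0.52
tool_pos: [0.2978, -0.3535, 0.2377]
tcp_rot: [-3.141, 0.0, 0.15]
ft_force: [0.9, 0.0, -0.2]
gripper_width: 0.0513
finger_force: 0.0
```

>>> jog_arm([
  [2.12,-3.25,0.2],
  [1.97,-3.35,0.2],
  [1.81,-3.44,0.2],
  [1.65,-3.52,0.2],
  [1.48,-3.59,0.2],
], spin=[0.047,0.047,0.047,0.047,0.047])

```text
time: 0.93
tool_pos: [0.378, -0.1766, 0.2281]
tcp_rot: [-3.142, -0.0, -0.085]
ft_force: [1.1, -0.4, 0.1]
gripper_width: 0.0509
finger_force: 0.0
```

>>> jog_arm([
  [1.31,-3.66,0.2],
  [1.14,-3.71,0.2],
  [0.96,-3.76,0.2],
  [0.79,-3.81,0.2],
  [0.61,-3.84,0.2],
], spin=[0.047,0.047,0.047,0.047,0.047])

```text
time: 1.35
tool_pos: [0.4585, 0.0004, 0.2181]
tcp_rot: [3.142, -0.0, -0.319]
ft_force: [0.3, -0.4, 0.1]
gripper_width: 0.0511
finger_force: 0.0
```

>>> jog_arm([
  [0.43,-3.86,0.2],
  [0.24,-3.88,0.2],
  [0.06,-3.88,0.2],
  [-0.12,-3.88,0.2],
  [-0.3,-3.87,0.2],
], spin=[0.047,0.047,0.047,0.047,0.047])

```text
time: 1.77
tool_pos: [0.5389, 0.1771, 0.2077]
tcp_rot: [3.141, 0.0, -0.554]
ft_force: [-0.0, -0.7, -0.2]
gripper_width: 0.0517
finger_force: 0.0
```

>>> jog_arm([
  [0,0,0],
  [0,0,0],
  [0,0,0],
  [0,0,0],
  [0,0,0],
], spin=[0,0,0,0,0])

```text
time: 2.18
tool_pos: [0.5386, 0.1739, 0.2084]
tcp_rot: [3.141, -0.0, -0.554]
ft_force: [1.0, -0.7, -0.3]
gripper_width: 0.0514
finger_force: 0.0
```

>>> jog_arm([
  [-0.09,-0.15,2.0],
  [-0.09,-0.16,2.0],
  [0,0,2.0],
  [0,0,2.0],
  [0,0,2.0],
], spin=[0.026,0,0,0,0])

```text
time: 2.6
tool_pos: [0.539, 0.1775, 0.108]
tcp_rot: [-3.141, -0.001, -0.58]
ft_force: [0.2, -0.3, 0.7]
gripper_width: 0.0513
finger_force: 0.0
```

>>> jog_arm([
  [0,0,0.5],
  [0,0,0.2],
  [0,0,0],
  [0,0,0],
  [0,0,0],
], spin=[0,0,0,0,0])

```text
time: 3.02
tool_pos: [0.54, 0.1786, 0.1029]
tcp_rot: [-3.14, -0.002, -0.578]
ft_force: [0.8, -0.1, 0.2]
gripper_width: 0.051
finger_force: 0.0
```

Run:
```python
from h import *
s=get_image("side");st=observe();print(st["tool_pos"],st["tcp_rot"],st["ft_force"])
t=get_image("top")
print(proj(s,[st["tool_pos"]]),proj(t,[st["tool_pos"]]))
f=s["frame"][232:302,224:304,::-1]; g=t["frame"][170:240,174:254,::-1]
cv2.imwrite("pics/p1.png",np.hstack([cv2.resize(f,None,fx=5,fy=5,interpolation=2),cv2.resize(g,None,fx=5,fy=5,interpolation=2)]))
```

```text
[0.53989625 0.17865031 0.1027644 ] [-3.14001107e+00 -1.94234563e-03 -5.78282810e-01] [ 0.26843489 -0.42849456 -0.06850788]
[[262.86589419 250.95030974]] [[210.68895029 207.84982917]]
```

View pics/p1.png

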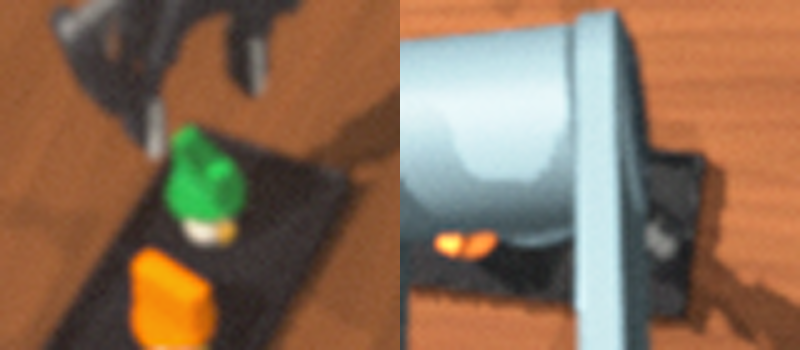

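The side crop (left) shows the two fingertips at about (155,150) and (258,90), one on each side of the green bar at (205,150). The arm hides the carrier in the top view. I'll go down and grip.

>>> jog_arm([
  [-0.04,0.1,1.5],
  [0,0,1.5],
  [0,0,1.2],
  [0,0,0.5],
  [0,0,0],
], spin=[0,0,0,0,0])

```text
time: 3.53
tool_pos: [0.537, 0.1779, 0.053]
tcp_rot: [3.14, 0.002, -0.578]
ft_force: [-0.7, 0.4, -0.5]
gripper_width: 0.0512
finger_force: 0.0
```

>>> jog_arm([
  [0,0,0],
  [0,0,0],
  [0,0,0],
  [0,0,0],
  [0,0,0],
], spin=[0,0,0,0,0])

```text
time: 3.95
tool_pos: [0.5384, 0.1781, 0.0548]
tcp_rot: [-3.141, -0.001, -0.578]
ft_force: [0.8, 0.0, -1.0]
gripper_width: 0.0512
finger_force: 0.0
```

>>> jog_arm([
  [0,0,0],
  [0,0,0],
  [0,0,0],
  [0,0,0],
  [0,0,0],
], spin=[0,0,0,0,0], jaw=1.0)

```text
time: 4.37
tool_pos: [0.5382, 0.1781, 0.0545]
tcp_rot: [-3.141, -0.0, -0.578]
ft_force: [0.4, -0.6, 2.1]
gripper_width: 0.0107
finger_force: 58.9
```

>>> jog_arm([
  [0,0,0],
  [0,0,0],
  [0,0,0],
  [0,0,0],
  [0,0,0],
], spin=[0,0,0,0,0])

```text
time: 4.78
tool_pos: [0.5382, 0.1781, 0.0545]
tcp_rot: [-3.141, -0.0, -0.578]
ft_force: [-0.2, 0.0, 2.4]
gripper_width: 0.0107
finger_force: 58.9
```

>>> jog_arm([
  [0,0,-1.0],
  [0,0,-3.0],
  [0,0,-4.0],
  [0,0,-4.0],
  [0,0,-3.0],
], spin=[0,0,0,0,0])

```text
time: 5.2
tool_pos: [0.5383, 0.1781, 0.2077]
tcp_rot: [-3.14, -0.001, -0.578]
ft_force: [1.8, 0.2, -0.8]
gripper_width: 0.0112
finger_force: 58.6
```

>>> jog_arm([
  [0,0,0],
  [0,0,0],
  [0,0,0],
  [0,0,0],
  [0,0,0],
], spin=[0,0,0,0,0])

```text
time: 5.62
tool_pos: [0.5368, 0.1778, 0.2022]
tcp_rot: [3.139, 0.003, -0.578]
ft_force: [0.1, 0.8, -1.7]
gripper_width: 0.0113
finger_force: 58.7
```

Run:
```python
from h import *
go([.501,-.179,.2],1.178,15)
```

```text
[[1.1, 2.12, 0.01], [0.85, 2.24, 0.01], [0.58, 2.32, 0.01], [0.3, 2.37, 0.01], [0.02, 2.39, 0.01]]
[[-0.26, 2.38, 0.01], [-0.53, 2.33, 0.01], [-0.8, 2.25, 0.01], [-1.06, 2.14, 0.01], [-1.3, 2.01, 0.01]]
[[-1.53, 1.84, 0.01], [-1.73, 1.65, 0.01], [-1.91, 1.44, 0.01], [-2.07, 1.2, 0.01], [-2.19, 0.95, 0.01]]
spin/row -0.11708572447881588
```

>>> jog_arm([
  [1.1,2.12,0],
  [0.85,2.24,0],
  [0.58,2.32,0],
  [0.3,2.37,0],
  [0.02,2.39,0],
], spin=[-0.117,-0.117,-0.117,-0.117,-0.117])

```text
time: 6.03
tool_pos: [0.5251, 0.0581, 0.2028]
tcp_rot: [-3.141, 0.003, 0.013]
ft_force: [0.3, 0.4, -1.6]
gripper_width: 0.011
finger_force: 58.8
```

>>> jog_arm([
  [-0.26,2.38,0],
  [-0.53,2.33,0],
  [-0.8,2.25,0],
  [-1.06,2.14,0],
  [-1.3,2.01,0],
], spin=[-0.117,-0.117,-0.117,-0.117,-0.117])

```text
time: 6.45
tool_pos: [0.5131, -0.0608, 0.2029]
tcp_rot: [-3.139, 0.002, 0.598]
ft_force: [0.4, -0.4, -1.9]
gripper_width: 0.0109
finger_force: 58.8
```

>>> jog_arm([
  [-1.53,1.84,0],
  [-1.73,1.65,0],
  [-1.91,1.44,0],
  [-2.07,1.2,0],
  [-2.19,0.95,0],
], spin=[-0.117,-0.117,-0.117,-0.117,-0.117])

```text
time: 6.87
tool_pos: [0.5011, -0.1796, 0.2029]
tcp_rot: [-3.139, -0.0, 1.182]
ft_force: [1.0, 0.3, -1.8]
gripper_width: 0.0112
finger_force: 58.8
```

>>> jog_arm([
  [0,0,0],
  [0,0,0],
  [0,0,0],
  [0,0,0],
  [0,0,0],
], spin=[0,0,0,0,0])

```text
time: 7.28
tool_pos: [0.502, -0.1778, 0.2039]
tcp_rot: [-3.141, -0.0, 1.177]
ft_force: [0.0, 0.5, -1.2]
gripper_width: 0.0107
finger_force: 58.8
```

Run:
```python
from h import *
s=get_image("side");st=observe();print(st["tool_pos"],st["tcp_rot"],st["ft_force"],st["torque"])
t=get_image("top");np.save("pics/s2.npy",s,allow_pickle=True);np.save("pics/t2.npy",t,allow_pickle=True)
c=st["tool_pos"];print(proj(s,[c,c-[0,0,.021],c-[0,0,.0505],[.501,-.179,.094]]),proj(t,[c]))
f=s["frame"][120:200,271:361,::-1]; g=t["frame"][184:264,302:382,::-1]
cv2.imwrite("pics/p2.png",np.hstack([cv2.resize(f,None,fx=5,fy=5,interpolation=2),cv2.resize(g,(300,400),interpolation=2)]))
```

```text
[ 0.5020221  -0.17784593  0.20406651] [-3.14104798e+00 -1.93639489e-04  1.17747361e+00] [-0.57690477  0.73765925 -0.93282677] [ 0.07585188 -0.01217563 -0.03689745]
[[316.11382123 141.05374319]
 [315.89180505 147.34070912]
 [315.58780608 155.93521431]
 [315.42454931 172.32986182]] [[348.49145455 220.71829394]]
```

View pics/p2.png

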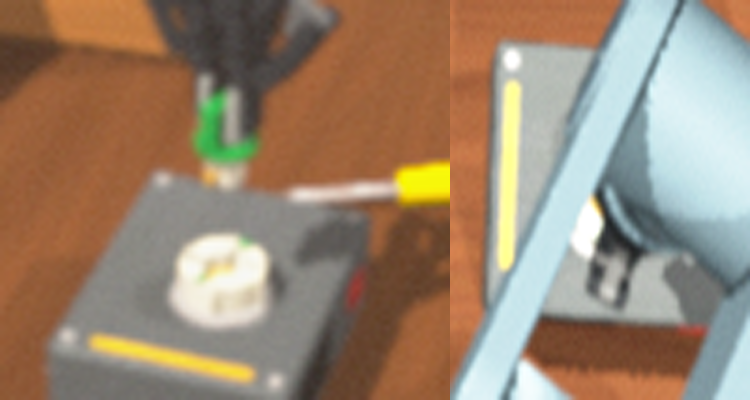

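The side crop shows the carrier upright in the jaws, its barrel at about pixel (316,153). The socket mouth is at about (315.4,172.4), where its projected estimate falls. I'll lower it in small steps and watch the force.

>>> jog_arm([
  [-0.15,-0.05,1.0],
  [0,0,1.5],
  [0,0,1.5],
  [0,0,1.0],
  [0,0,0.5],
], spin=[0,0,0,0,0])

```text
time: 7.8
tool_pos: [0.4999, -0.1792, 0.1471]
tcp_rot: [-3.139, -0.0, 1.177]
ft_force: [-0.1, 0.1, -1.6]
gripper_width: 0.0111
finger_force: 58.8
```

>>> jog_arm([
  [0,0,0],
  [0,0,0],
  [0,0,0],
  [0,0,0],
  [0,0,0],
], spin=[0,0,0,0,0])

```text
time: 8.22
tool_pos: [0.5014, -0.1803, 0.1501]
tcp_rot: [3.14, 0.0, 1.177]
ft_force: [-0.1, -0.4, -1.4]
gripper_width: 0.0108
finger_force: 58.8
```

>>> jog_arm([
  [0,0,0.1],
  [0,0,0.1],
  [0,0,0.1],
  [0,0,0],
  [0,0,0],
], spin=[0,0,0,0,0])

```text
time: 8.63
tool_pos: [0.5008, -0.1799, 0.1461]
tcp_rot: [-3.141, -0.0, 1.177]
ft_force: [0.1, -0.1, -1.6]
gripper_width: 0.0107
finger_force: 58.8
```

>>> jog_arm([
  [0.08,-0.03,0.1],
  [0,0,0.1],
  [0,0,0],
  [0,0,0],
  [0,0,0],
], spin=[0,0,0,0,0])

```text
time: 9.05
tool_pos: [0.501, -0.1791, 0.1443]
tcp_rot: [-3.142, -0.0, 1.177]
ft_force: [-0.3, -0.1, -1.0]
gripper_width: 0.0108
finger_force: 58.8
```

>>> jog_arm([
  [0,0,0.1],
  [0,0,0.1],
  [0,0,0],
  [0,0,0],
  [0,0,0],
], spin=[0,0,0,0,0])

```text
time: 9.47
tool_pos: [0.501, -0.1792, 0.1423]
tcp_rot: [-3.142, -0.0, 1.177]
ft_force: [-0.1, -0.6, -1.6]
gripper_width: 0.0108
finger_force: 58.8
```

>>> jog_arm([
  [0,0,0.1],
  [0,0,0.1],
  [0,0,0],
  [0,0,0],
  [0,0,0],
], spin=[0,0,0,0,0])

```text
time: 9.88
tool_pos: [0.501, -0.1791, 0.1403]
tcp_rot: [-3.142, -0.0, 1.177]
ft_force: [0.3, 0.2, -1.5]
gripper_width: 0.0109
finger_force: 58.8
```

>>> jog_arm([
  [0,0,0.1],
  [0,0,0.1],
  [0,0,0],
  [0,0,0],
  [0,0,0],
], spin=[0,0,0,0,0])

```text
time: 10.3
tool_pos: [0.501, -0.1792, 0.1383]
tcp_rot: [-3.142, -0.0, 1.177]
ft_force: [-0.1, -0.1, -0.7]
gripper_width: 0.0109
finger_force: 58.8
```

>>> jog_arm([
  [0,0,0.1],
  [0,0,0.1],
  [0,0,0],
  [0,0,0],
  [0,0,0],
], spin=[0,0,0,0,0])

```text
time: 10.72
tool_pos: [0.501, -0.1792, 0.1363]
tcp_rot: [3.141, 0.0, 1.177]
ft_force: [0.5, -0.3, -1.4]
gripper_width: 0.0108
finger_force: 58.9
```

>>> jog_arm([
  [0,0,0.1],
  [0,0,0.05],
  [0,0,0],
  [0,0,0],
  [0,0,0],
], spin=[0,0,0,0,0])

```text
time: 11.13
tool_pos: [0.5011, -0.1792, 0.135]
tcp_rot: [3.141, 0.0, 1.177]
ft_force: [-1.2, -0.1, 3.6]
gripper_width: 0.0109
finger_force: 59.2
```

>>> jog_arm([
  [0,0,0.1],
  [0,0,0.05],
  [0,0,0],
  [0,0,0],
  [0,0,0],
], spin=[0,0,0,0,0])

```text
time: 11.55
tool_pos: [0.5011, -0.1792, 0.1334]
tcp_rot: [3.141, 0.0, 1.177]
ft_force: [-0.4, 0.7, 3.1]
gripper_width: 0.0113
finger_force: 59.5
```

>>> jog_arm([
  [0,0,0.1],
  [0,0,0.1],
  [0,0,0.1],
  [0,0,0],
  [0,0,0],
], spin=[0,0,0,0,0])

```text
time: 11.97
tool_pos: [0.5011, -0.1792, 0.1304]
tcp_rot: [3.141, 0.0, 1.177]
ft_force: [-1.8, 1.0, 5.4]
gripper_width: 0.0109
finger_force: 59.8
```

>>> jog_arm([
  [0,0,0.1],
  [0,0,0.1],
  [0,0,0.1],
  [0,0,0],
  [0,0,0],
], spin=[0,0,0,0,0])

```text
time: 12.38
tool_pos: [0.5011, -0.1792, 0.1276]
tcp_rot: [3.141, 0.0, 1.177]
ft_force: [-2.2, 0.9, 6.2]
gripper_width: 0.0109
finger_force: 60.0
```

>>> jog_arm([
  [0,0,0.1],
  [0,0,0.1],
  [0,0,0.1],
  [0,0,0],
  [0,0,0],
], spin=[0,0,0,0,0])

```text
time: 12.8
tool_pos: [0.5011, -0.1793, 0.1248]
tcp_rot: [3.141, 0.0, 1.177]
ft_force: [-2.1, 0.4, 9.4]
gripper_width: 0.0109
finger_force: 60.3
```

>>> jog_arm([
  [0,0,0.1],
  [0,0,0.05],
  [0,0,0],
  [0,0,0],
  [0,0,0],
], spin=[0,0,0,0,0])

```text
time: 13.22
tool_pos: [0.5012, -0.1793, 0.1235]
tcp_rot: [3.141, 0.0, 1.177]
ft_force: [-2.6, 2.1, 10.2]
gripper_width: 0.0108
finger_force: 60.3
```

>>> jog_arm([
  [0,0,0.05],
  [0,0,0.05],
  [0,0,0],
  [0,0,0],
  [0,0,0],
], spin=[0,0,0,0,0])

```text
time: 13.63
tool_pos: [0.5012, -0.1793, 0.1225]
tcp_rot: [3.141, 0.0, 1.177]
ft_force: [-2.5, 1.2, 10.1]
gripper_width: 0.0109
finger_force: 60.3
```

>>> jog_arm([
  [0,0,0.05],
  [0,0,0],
  [0,0,0],
  [0,0,0],
  [0,0,0],
], spin=[0,0,0,0,0])

```text
time: 14.05
tool_pos: [0.5012, -0.1793, 0.1222]
tcp_rot: [3.141, 0.0, 1.177]
ft_force: [-3.1, 1.2, 10.7]
gripper_width: 0.0113
finger_force: 60.5
```

>>> jog_arm([
  [0,0,0.05],
  [0,0,0],
  [0,0,0],
  [0,0,0],
  [0,0,0],
], spin=[0,0,0,0,0])

```text
time: 14.47
tool_pos: [0.5013, -0.1793, 0.1221]
tcp_rot: [3.141, 0.0, 1.177]
ft_force: [-3.7, 1.8, 15.3]
gripper_width: 0.0111
finger_force: 61.2
```

>>> jog_arm([
  [0,0,0.05],
  [0,0,0],
  [0,0,0],
  [0,0,0],
  [0,0,0],
], spin=[0,0,0,0,0])

```text
time: 14.88
tool_pos: [0.5013, -0.1794, 0.1221]
tcp_rot: [3.141, 0.0, 1.177]
ft_force: [-6.5, 1.5, 17.9]
gripper_width: 0.011
finger_force: 61.7
```

>>> jog_arm([
  [0,0,-0.1],
  [0,0,-0.07],
  [0,0,0],
  [0,0,0],
  [0,0,0],
], spin=[0,0,0,0,0])

```text
time: 15.3
tool_pos: [0.5012, -0.1793, 0.1227]
tcp_rot: [3.141, 0.0, 1.177]
ft_force: [-2.8, 0.8, 10.1]
gripper_width: 0.0111
finger_force: 60.4
```

```bash
python3 -c "
from h import *
s=observe();print(s['tool_pos'],s['ft_force'],s['torque'],s['tcp_rot'])"
```

```text
[ 0.50115663 -0.17926367  0.12273503] [-2.75021306  0.76093487 10.11486049] [ 0.28230298  0.55148187 -0.01653367] [3.14119673e+00 1.62757842e-04 1.17694124e+00]
```

>>> jog_arm([
  [0,0,0],
  [0,0,0],
  [0,0,0],
  [0,0,0],
  [0,0,0],
], spin=[0.03,0.03,0.03,0,0])

```text
time: 15.72
tool_pos: [0.5014, -0.1794, 0.1228]
tcp_rot: [3.141, 0.0, 1.087]
ft_force: [-1.7, 1.9, 10.1]
gripper_width: 0.0108
finger_force: 60.4
```

```bash
python3 -c "
from h import *
s=observe();print(s['tool_pos'],s['ft_force'],s['torque'],s['tcp_rot'])"
```

```text
[ 0.50135165 -0.17936248  0.12282976] [-1.67346911  1.85745765 10.11772774] [ 0.2194943   0.44497598 -0.0476443 ] [3.14067091e+00 1.09544086e-04 1.08676300e+00]
```

>>> jog_arm([
  [0,0,0],
  [0,0,0],
  [0,0,0],
  [0,0,0],
  [0,0,0],
], spin=[0.03,0.03,0.03,0.03,0])

```text
time: 16.13
tool_pos: [0.5015, -0.1795, 0.1229]
tcp_rot: [3.14, -0.0, 0.965]
ft_force: [-1.6, 2.1, 9.7]
gripper_width: 0.0108
finger_force: 60.4
```

```bash
python3 -c "
from h import *
s=observe();print(s['tool_pos'],s['ft_force'],s['torque'],s['tcp_rot'])"
```

```text
[ 0.5015182  -0.17946776  0.12291411] [-1.58546455  2.13860062  9.72575059] [ 0.24518215  0.36320698 -0.01839507] [ 3.14021748e+00 -2.64766410e-06  9.65354949e-01]
```

>>> jog_arm([
  [0,0,0],
  [0,0,0],
  [0,0,0],
  [0,0,0],
  [0,0,0],
], spin=[0.03,0.03,0.03,0.03,0])

```text
time: 16.55
tool_pos: [0.5016, -0.1795, 0.123]
tcp_rot: [3.14, -0.0, 0.845]
ft_force: [-1.4, 1.4, 10.2]
gripper_width: 0.0111
finger_force: 60.4
```

```bash
python3 -c "
from h import *
s=observe();print(s['tool_pos'],s['ft_force'],s['torque'],s['tcp_rot'])"
```

```text
[ 0.50160098 -0.17953072  0.12297926] [-1.35472405  1.4270873  10.19851567] [0.21663675 0.34351064 0.01907375] [ 3.13996212e+00 -1.90407296e-04  8.45379121e-01]
```

>>> jog_arm([
  [0,0,0.02],
  [0,0,0],
  [0,0,0],
  [0,0,0],
  [0,0,0],
], spin=[0.05,0.05,0.05,0.05,0.05])

```text
time: 16.97
tool_pos: [0.5018, -0.1797, 0.1229]
tcp_rot: [3.14, -0.001, 0.594]
ft_force: [-1.8, 0.4, 9.8]
gripper_width: 0.0111
finger_force: 60.4
```

>>> jog_arm([
  [0,0,0.01],
  [0,0,0],
  [0,0,0],
  [0,0,0],
  [0,0,0],
], spin=[0.05,0.05,0.05,0.05,0.05])

```text
time: 17.38
tool_pos: [0.5019, -0.1795, 0.1228]
tcp_rot: [3.14, -0.002, 0.344]
ft_force: [-1.1, 1.9, 9.6]
gripper_width: 0.011
finger_force: 60.4
```

```bash
python3 -c "
from h import *
s=observe();print(s['tool_pos'],s['ft_force'],s['torque'],s['tcp_rot'])"
```

```text
[ 0.50185156 -0.17951724  0.12280947] [-1.08356214  1.87083397  9.55650388] [0.27634163 0.17030104 0.05269997] [ 3.14003397e+00 -1.50380786e-03  3.44482759e-01]
```

>>> jog_arm([
  [0,0,0],
  [0,0,0],
  [0,0,0],
  [0,0,0],
  [0,0,0],
], spin=[0.05,0.05,0.05,0.04,0])

```text
time: 17.8
tool_pos: [0.5018, -0.1793, 0.1227]
tcp_rot: [3.141, -0.002, 0.155]
ft_force: [-0.8, 2.0, 10.2]
gripper_width: 0.0109
finger_force: 60.4
```

```bash
python3 -c "
from h import *
s=observe();print(s['tool_pos'],s['ft_force'],s['torque'],s['tcp_rot'])"
```

```text
[ 0.50182885 -0.17928028  0.12274875] [-0.78254519  2.02386115 10.22859314] [3.74693852e-01 1.03468090e-01 7.56998761e-05] [ 3.14076981e+00 -1.79201565e-03  1.54715817e-01]
```

>>> jog_arm([
  [0,0,0],
  [0,0,0],
  [0,0,0],
  [0,0,0],
  [0,0,0],
], spin=[0.02,0.02,0.02,0,0])

```text
time: 18.22
tool_pos: [0.5018, -0.1792, 0.1227]
tcp_rot: [3.141, -0.002, 0.097]
ft_force: [-1.7, 2.0, 10.2]
gripper_width: 0.0108
finger_force: 60.4
```

```bash
python3 -c "
from h import *
s=observe();print(s['tool_pos'],s['ft_force'],s['torque'],s['tcp_rot'])"
```

```text
[ 0.50183557 -0.17924589  0.12274523] [-1.74430318  2.00703771 10.22508026] [0.41720881 0.14542356 0.04548573] [ 3.14096717e+00 -1.82143195e-03  9.67501862e-02]
```

>>> jog_arm([
  [0,0,0],
  [0,0,0],
  [0,0,0],
  [0,0,0],
  [0,0,0],
], spin=[0.02,0.02,0,0,0])

```text
time: 18.63
tool_pos: [0.5018, -0.1792, 0.1227]
tcp_rot: [3.141, -0.002, 0.057]
ft_force: [-0.8, 2.9, 9.6]
gripper_width: 0.0114
finger_force: 60.4
```

```bash
python3 -c "
from h import *
s=observe();print(s['ft_force'],s['torque'],s['tcp_rot'])"
```

```text
[-0.83071184  2.87821149  9.6110261 ] [0.45809048 0.1373872  0.01603201] [ 3.14113517e+00 -1.84603530e-03  5.68949665e-02]
```

>>> jog_arm([
  [0,0,0],
  [0,0,0],
  [0,0,0],
  [0,0,0],
  [0,0,0],
], spin=[0.02,0.02,0,0,0])

```text
time: 19.05
tool_pos: [0.5019, -0.179, 0.1227]
tcp_rot: [3.141, -0.002, 0.017]
ft_force: [-0.3, 2.7, 10.4]
gripper_width: 0.011
finger_force: 60.4
```

```bash
python3 -c "
from h import *
s=observe();print(s['ft_force'],s['torque'],s['tcp_rot'])"
```

```text
[-0.32024739  2.65589922 10.40619642] [0.46536192 0.14006153 0.07517962] [ 3.14140348e+00 -1.88492226e-03  1.70778471e-02]
```

>>> jog_arm([
  [0,0,0],
  [0,0,0],
  [0,0,0],
  [0,0,0],
  [0,0,0],
], spin=[0.02,0.01,0,0,0])

```text
time: 19.47
tool_pos: [0.5019, -0.1787, 0.1227]
tcp_rot: [-3.141, -0.002, -0.013]
ft_force: [0.3, 4.6, 10.3]
gripper_width: 0.0109
finger_force: 60.5
```

```bash
python3 -c "
from h import *
s=observe();print(s['ft_force'],s['torque'],s['tcp_rot'])"
```

```text
[ 0.25140277  4.59690489 10.2796778 ] [0.70455139 0.07360521 0.14608831] [-3.14122791e+00 -1.97411566e-03 -1.27935282e-02]
```

>>> jog_arm([
  [0,0,0],
  [0,0,0],
  [0,0,0],
  [0,0,0],
  [0,0,0],
], spin=[0.02,0,0,0,0])

```text
time: 19.88
tool_pos: [0.502, -0.1785, 0.1227]
tcp_rot: [-3.141, -0.002, -0.033]
ft_force: [-0.2, 4.9, 9.7]
gripper_width: 0.0108
finger_force: 60.5
```

```bash
python3 -c "
from h import *
s=observe();print(s['ft_force'],s['torque'],s['tcp_rot'])"
```

```text
[-0.19811613  4.93191469  9.68602433] [ 0.90479492 -0.01473181  0.17377732] [-3.14075903e+00 -2.05850264e-03 -3.27452819e-02]
```

>>> jog_arm([
  [0,0,0],
  [0,0,0],
  [0,0,0],
  [0,0,-0.1],
  [0,0,0],
], spin=[-0.025,-0.02,0,0,0])

```text
time: 20.3
tool_pos: [0.5019, -0.1787, 0.1237]
tcp_rot: [-3.141, -0.002, 0.012]
ft_force: [0.8, 2.9, 9.5]
gripper_width: 0.0112
finger_force: 60.2
```

```bash
python3 -c "
from h import *
s=observe();print(s['ft_force'],s['torque'],s['tcp_rot'])"
```

```text
[0.78898801 2.87491205 9.46500066] [ 0.73621298 -0.07805218 -0.02232821] [-3.14107674e+00 -2.04428719e-03  1.17402985e-02]
```

>>> jog_arm([
  [0,0,-0.1],
  [0,0,-0.1],
  [0,0,0],
  [0,0,0],
  [0,0,0],
], spin=[0,0,0,0,0])

```text
time: 20.72
tool_pos: [0.5019, -0.1787, 0.1255]
tcp_rot: [-3.141, -0.002, 0.012]
ft_force: [0.9, 3.0, 8.0]
gripper_width: 0.011
finger_force: 60.1
```

```bash
python3 -c "
from h import *
s=observe();print(s['ft_force'],s['torque'],s['tcp_rot'])"
```

```text
[0.91227938 3.03640717 7.95166716] [ 0.804959   -0.17073267 -0.01044366] [-3.14110312e+00 -2.12838089e-03  1.17144406e-02]
```

>>> jog_arm([
  [0,0,-0.1],
  [0,0,-0.1],
  [0,0,0],
  [0,0,0],
  [0,0,0],
], spin=[0,0,0,0,0])

```text
time: 21.13
tool_pos: [0.5019, -0.1787, 0.1274]
tcp_rot: [-3.141, -0.002, 0.012]
ft_force: [0.4, 2.1, 6.8]
gripper_width: 0.0111
finger_force: 60.0
```

>>> jog_arm([
  [0,0,-0.1],
  [0,0,0],
  [0,0,0],
  [0,0,0],
  [0,0,0],
], spin=[0,0,0,0,0])

```text
time: 21.55
tool_pos: [0.5019, -0.1787, 0.1283]
tcp_rot: [-3.141, -0.002, 0.012]
ft_force: [1.8, 2.7, 6.0]
gripper_width: 0.0111
finger_force: 59.9
```

>>> jog_arm([
  [0,0,-0.05],
  [0,0,0],
  [0,0,0],
  [0,0,0],
  [0,0,0],
], spin=[0,0,0,0,0])

```text
time: 21.97
tool_pos: [0.5019, -0.1787, 0.1287]
tcp_rot: [-3.141, -0.002, 0.012]
ft_force: [0.8, 2.8, 5.6]
gripper_width: 0.0109
finger_force: 59.9
```

```bash
python3 -c "
from h import *
s=observe();print(s['tool_pos'],s['ft_force'],s['torque'],s['tcp_rot'])"
```

```text
[ 0.50188172 -0.17871717  0.12872812] [0.75203482 2.8034297  5.6107091 ] [ 0.63290876 -0.30305986  0.01132387] [-3.14106980e+00 -2.02215904e-03  1.17482121e-02]
```

>>> jog_arm([
  [0,0,-0.05],
  [0,0,0],
  [0,0,0],
  [0,0,0],
  [0,0,0],
], spin=[0,0,0,0,0])

```text
time: 22.38
tool_pos: [0.5019, -0.1787, 0.1292]
tcp_rot: [-3.141, -0.002, 0.012]
ft_force: [1.4, 3.3, 6.6]
gripper_width: 0.0107
finger_force: 59.9
```

>>> jog_arm([
  [0,0,-0.05],
  [0,0,0],
  [0,0,0],
  [0,0,0],
  [0,0,0],
], spin=[0,0,0,0,0])

```text
time: 22.8
tool_pos: [0.5018, -0.1787, 0.1293]
tcp_rot: [-3.141, -0.002, 0.012]
ft_force: [4.7, 3.2, 3.0]
gripper_width: 0.0109
finger_force: 59.2
```

The carrier hit the notch tops 7.2 mm above the stop, as a locked carrier should. I'll release it, rise clear and check.

>>> jog_arm([
  [0,0,0],
  [0,0,0],
  [0,0,0],
  [0,0,0],
  [0,0,0],
], spin=[0,0,0,0,0], jaw=0.4)

```text
time: 23.22
tool_pos: [0.5007, -0.1792, 0.1289]
tcp_rot: [-3.141, 0.001, 0.012]
ft_force: [-0.2, -0.2, 0.6]
gripper_width: 0.0514
finger_force: 0.0
```

>>> jog_arm([
  [0,0,-0.5],
  [0,0,-1.0],
  [0,0,-2.0],
  [0,0,-3.0],
  [0,0,-3.0],
], spin=[0,0,0,0,0])

```text
time: 23.63
tool_pos: [0.5005, -0.1789, 0.2255]
tcp_rot: [-3.141, 0.001, 0.012]
ft_force: [0.7, -0.4, 0.6]
gripper_width: 0.0512
finger_force: 0.0
```

>>> jog_arm([
  [-3.0,0,-1.0],
  [-3.0,0,0],
  [-3.0,0,0],
  [-3.0,0,0],
  [0,0,0],
], spin=[0,0,0,0,0])

```text
time: 24.05
tool_pos: [0.3774, -0.1798, 0.2346]
tcp_rot: [3.141, 0.002, 0.011]
ft_force: [0.6, -0.4, 0.2]
gripper_width: 0.0507
finger_force: 0.0
```

>>> jog_arm([
  [0,0,0],
  [0,0,0],
  [0,0,0],
  [0,0,0],
  [0,0,0],
], spin=[0,0,0,0,0])

```text
time: 24.47
tool_pos: [0.3815, -0.1806, 0.2342]
tcp_rot: [-3.141, 0.0, 0.013]
ft_force: [-0.5, -0.9, -0.6]
gripper_width: 0.0512
finger_force: 0.0
```

Run:
```python
from h import *
s=get_image("side");t=get_image("top")
f=s["frame"][135:205,276:356,::-1]; g=t["frame"][184:254,302:382,::-1]
cv2.imwrite("pics/p3.png",np.hstack([cv2.resize(f,None,fx=5,fy=5,interpolation=2),cv2.resize(g,None,fx=5,fy=5,interpolation=2)]))
for z in(.094,.11,.123,.135): print(z,proj(s,[[.5015,-.179,z]]))
h=cv2.cvtColor(s["frame"],cv2.COLOR_RGB2HSV);m=cv2.inRange(h,(45,120,60),(80,255,255))[135:205,276:356]
ys,xs=np.nonzero(m);print(xs.min()+276,xs.max()+276,ys.min()+135,ys.max()+135,xs.mean()+276,ys.mean()+135)
```

```text
0.094 [[315.26358987 172.3028602 ]]
0.11 [[315.42004223 167.95789476]]
0.123 [[315.54898513 164.37384672]]
0.135 [[315.66949021 161.02181866]]
310 320 160 172 314.984 165.504
```

View pics/p3.png

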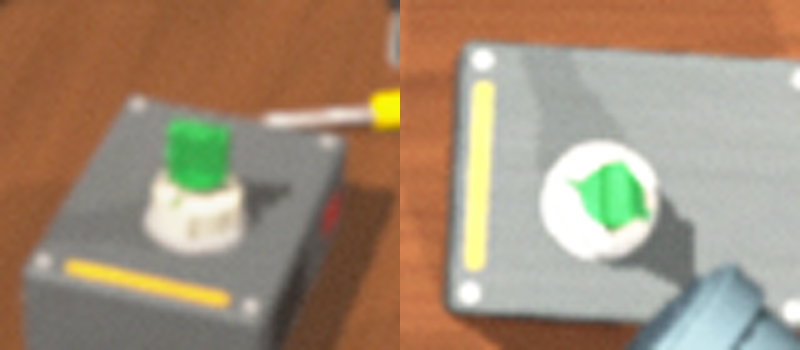

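The side view shows the carrier upright in the socket, its bar top at row 160, which is about z 0.136 and the locked height. The top view shows the bar along x on the socket at about (343,223), with the arm clear of it.

```bash
python3 -c "
from bench import hand_in
print(hand_in())"
```

```text
the job is handed in; nothing more can be done
None
```

The green carrier is in the socket, turned to the stop, risen into its notches and released; the last pictures show it upright at locked height, and the job is handed in (no verdict was returned).

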